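# Valve seat through the self-closing gate

### The arm

A 6-joint arm with a two-finger parallel gripper is mounted at the origin on the work surface. World frame = base frame: x ahead of the robot, y to its left, z up, the work surface at z = 0. Lengths are in m, angles in rad, forces in N, time in s.
With the tool pointing down it reaches from about 0.35 to 0.975 m from the base axis. Payload 4.9 kg.
Tool frame: the origin (TCP) lies at the very end of the fingers, on their centre line; the grasp point (between the pads) lies 19 mm behind it; z points along the fingers, y is the line along which they close (so a half turn about z gives the same grasp; the last joint's range is limited). The gripper opens to 85 mm and grips with 20 to 120 N. Pads are 22 mm wide; open, the fingers measure 114 mm over their backs; the gripper's body (76 mm by 85 mm) begins 54 mm behind the grasp point. The pads swing forward as they close: fully open they stand 13 mm farther back than shut.
Start: joints at [1.142, 0.053, 1.613, -0, 1.476, -0.119], TCP at [0.191, 0.595, 0.231] pointing down, gripper open.
Joint ranges: [-3.01, 3.01], [-1.01, 2.22], [0.06, 2.58], [-1.02, 4.17], [0.09, 2.62], [-3.14, 3.14]. Speed limits (rad/s): [2.57, 2.57, 3.14, 3.14, 3.14, 3.14].

### API

Orientations are given as a unit quaternion [w, x, y, z].
In Python, from plant import state, optics, ticket, nets gives the robot as it stands. The module is installed in compiled form; this text tells all that it offers.
- The arm moves only by the shell command python3 -m inch 'ROWS' [OPENING]. ROWS is JSON, a list of rows, each an object of numbers: "dx", "dy", "dz": the shift along the tool's x, y, z as a fraction of full scale; "rx", "ry", "rz": the turn, a rotation vector about the tool's x, y, z as a fraction of full scale. In form: [{"dx": .., "dy": .., "dz": .., "rx": .., "ry": .., "rz": ..}, ...]. A call has 1 to 5 rows; each row is the pose to reach, as a shift and turn from the pose commanded when the call began, along the tool's axes at that moment; what a row does not reach only later rows make up. Full scale, the value 1, is 0.8 m for a shift and 1.5 rad for a turn. A row lasts 1/10 s, in which the tool goes at most 50 mm and 8.59 degrees, less where a joint would pass 70% of its speed; a pose out of reach is approached as far as the arm can. A call with a number of a shift or a turn outside -1 to 1 is refused whole. A call with a gripper value outside its range is refused whole. OPENING is the opening, from -1 (shut) to 1 (fully open), set as the call begins (- or left out, the last holds). The fingers move at their own pace and stop on an object; the grip force is fixed at half the most. Time passes only in rows, so rows that repeat a pose let the fingers close. It gives the time, the measured TCP pose, the force, the opening and the grip force at its end, in the units of the state.
- state(): the state, without advancing time (a new reading comes with each control period).
- optics.grab_frame(name): name is "scene" or "top"; returns the picture (480x640x3 uint8, red, green, blue); there is no depth.
- optics.camera_info(name): a dict with "fx", "fy", "cx", "cy" (pixels), "R" (3x3) and "t" (3): a world point X has camera coordinates R X + t. Camera axes: x right, y down, z forward; pixel columns grow to the right and rows downward; lengths in m; the calibration is good to about 2 mm. A picture is of the moment at which its call begins. camera_info takes no time and is no camera call.
- ticket.job_done(): hands the job in; it is judged then, once.
Trained networks look in the newest picture that a camera, given by its name, has taken for a name from the list of things; names that differ only in an ending like _2 or _b are one class to them, and where a whole thing is asked for, a point or a joint stands for the part that bears it (a point fixed in the world has none). Each returns a list of dicts, best first, with "confidence" (0 to 1); they miss things now and then, are a little off and sometimes report something else, mostly with a low value. They report only what shows in the picture. A call takes as long as a camera call. They do not tell look-alikes from the thing itself.
- nets.boxes_of(camera, name): "bbox" ([centre column, centre row, width, height] in pixels, round what is visible of it).
- nets.outline_of(camera, name): "pixels" (480x640 bool, what is visible of it) and "bbox" ([centre column, centre row, width, height] in pixels, round what is visible of it).
The state is a dict: "time": time; "joint_pos": joint angles; "joint_vel": joint speeds; "joint_efforts": joint torques, N m; "tool_pos": TCP position; "tool_rot": TCP orientation; "contact_force": force on the tool from outside, world axes, zero at the start; "ft_torque": the same for the moment, N m; "gripper_width": opening from 0.0 (shut) to 1.0 (fully open); "grasp_force": force on a finger pad.
Only numpy, scipy, OpenCV 4.12 (cv2) and the standard library are available. Lean on these libraries where they do the work, as an engineer would, in place of code of your own. Each camera call takes 0.05 s, during which the arm holds its last target. There are 200 camera calls.

### The job

On the grey run-off station, push the self-closing gate open with one finger and keep it open while the other finger pushes the loose valve seat ring along the shelf, through the gateway and off the shelf's edge, so that it drops into the catch tray; then draw the fingers out so that the gate swings shut. The seat is freshly ground: the gate must not touch it, and it is only to be pushed gently, never pinched or lifted. Leave the tappet, the guide and the valve where they stand.

Things in the scene. Friction and masses are not known exactly. Their poses are not given: they have to be found in the camera images.
- station: Grey steel run-off station, fixed. Origin on the table under the middle of the shut gate; x points through the gateway from shelf to tray, y left when looking that way, z up. Its shelf is a flat top at z = 60 mm, x = -150 to +12 mm, y = -110 to +110 mm, no rails, ending at x = +12 mm in a sheer edge above the catch tray. Nothing spans the gateway (x = 0) from above.
- tray_floor (a point): Centre of the rubber floor of the open-topped catch tray: x = 106, y = 0, z = 18 mm in the station's frame. The floor runs from x = 12 to 200 mm, y = -110 to +110 mm; side and far walls, 6 mm thick, rise to z = 78 mm.
- gate (a joint): Angle of the self-closing gate, 0 shut (across the gateway, in line with y), growing as its free end swings into the tray side (+x), up to a stop at 1.6 rad. A spring of about 0.06 N m when shut, growing to 0.14 N m at the stop, swings it shut as soon as it is let go. It does not open towards the shelf.
- gate_hinge (a point): Point on the gate's vertical hinge axis, level with the shelf top: x = 0, y = +75, z = 60 mm in the station's frame. Beside it stand the hinge post (12 mm thick, centre y = +81 mm) and a fixed panel on to y = +110 mm; across the gateway a fixed panel runs from y = -70 to -110 mm. Post and panels rise 34 to 36 mm above the shelf.
- gate_free_edge (a point): Middle of the free edge of the gate, moving with it. The gate is a flat aluminium panel, 4 mm thick, running 142 mm from the hinge axis (shut: y = +69 to -67 mm in the station's frame) and standing from 4 to 34 mm above the shelf.
- seat_center (a point): Centre (half-way up) of the valve seat, the loose plain steel ring, 40 mm outside and 26 mm inside diameter, 14 mm high, about 80 g, lying flat on the shelf 70 to 110 mm before the gate. It is the only flat ring with a hole.
- tappet_center (a point): Centre of the bucket tappet, a solid steel cylinder 30 mm in diameter, 26 mm high, standing on the shelf, either at its left corner farthest from the gate or at its right end close to the gateway. Bystander.
- guide_center (a point): Centre of the valve guide, a slim stepped brass bush 36 mm high, foot 22 mm in diameter, standing at the other of those two places. Bystander.
- valve_center (a point): Middle of an engine valve standing head down on the table to the right of the station, 100 mm tall, head 38 mm, stem 8 mm in diameter. Bystander.
Mind the look-alikes: they are no part of the job. Leave any brown or pink look-alike of the part that bears seat_center alone.

How it is judged:
On the way, in this order (a step that is already met when the one before it is completed fails the run):
1. the gate is pushed open (over 0.5 rad) while the seat is still on the shelf before the gate line (value of joint gate above 0.5 rad and x of seat_center in the frame of station below -0.004 m and z of seat_center in the frame of station above 0.055 m), for 0.05 s.
2. the seat's centre passes the gate line with the gate held open (over 0.5 rad) (value of joint gate above 0.5 rad and x of seat_center in the frame of station above 0 m), for 0.05 s.
3. the seat lies in the tray (x of seat_center in the frame of station above 0.012 m and z of seat_center in the frame of station below 0.05 m), for 0.1 s.
At the end, for the whole second after the job is handed in: The seat lies at rest in the catch tray (inside its walls, centre lower than 50 mm above the table), the gate is shut (under 0.06 rad), and the tappet, guide and valve are within 15 mm of where they stood (all of step 3 and value of joint gate below 0.06 rad and x of seat_center in the frame of station below 0.2 m and y of seat_center in the frame of station between -0.11 and 0.11 m and linear speed of seat below 0.05 m/s and distance of each of tappet_center, guide_center, valve_center from where it was at the start of the episode below 0.015 m); the robot touches nothing.
It fails at once if the gate touches the seat (over 0.3 N) (contact force between gate and seat above 0.3 N).
It fails at once if the seat is lifted more than 10 mm off the shelf (z of seat_center in the frame of station above 0.077 m).
It fails at once if the seat is pinched or pressed hard (over 12 N) (contact force between the fingers and seat above 12 N).
It fails at once if the tappet, guide or valve is knocked away (over 20 mm) (distance of any of tappet_center, guide_center, valve_center from where it was at the start of the episode above 0.02 m).
It also fails if it takes over 40 s, if anything falls off the work surface, if the arm or the gripper's body presses on something with over 40 N, if the wrist force passes 120 N, or if a joint passes its speed limit or range.

## Working session

There is one attempt and no reset: what is moved stays moved. The work goes in short steps, Python scripts to look and compute and a shell command to move; the robot and the scene stay as the last step left them, time stands still between calls to the robot, and variables do not carry over. Pictures are saved under pics/ and viewed, at most 10 in all, crops included, and the job is handed in when it is done.

```bash
mkdir -p pics; python3 - <<'E'
from plant import state, optics
import cv2,numpy as np
for n in("scene","top"):
    f=optics.grab_frame(n); cv2.imwrite(f"pics/{n}0.png",f[:,:,::-1]); c=optics.camera_info(n)
    print(n,c['fx'],c['fy'],c['cx'],c['cy'],np.round(c['R'],3).tolist(),np.round(c['t'],3))
s=state();print(s)
E
```

```text
scene 544.7433021084158 544.7433021084158 329.2844129434288 234.66303605822722 [[-0.653, 0.757, 0.0], [0.599, 0.517, -0.612], [-0.464, -0.4, -0.791]] [ 0.337 -0.31   1.138]
top 447.82112253533245 447.82112253533245 311.190211528737 240.18312210468005 [[-0.003, -1.0, 0.027], [-0.995, -0.0, -0.1], [0.1, -0.027, -0.995]] [0.036 0.592 0.691]
{'time': 0.1, 'joint_pos': array([ 1.14201646e+00,  5.32893429e-02,  1.61416153e+00, -7.81940716e-06,
        1.47598837e+00, -1.19026636e-01]), 'joint_vel': array([ 0.00091051, -0.00337138, -0.00315572, -0.00030462,  0.00282342,
       -0.00187598]), 'joint_efforts': array([ 5.35893651e-04, -3.94903314e+01, -3.71363461e+01, -1.01285061e-04,
        3.99076205e-03,  4.21439336e-05]), 'tool_pos': array([0.19029677, 0.59473467, 0.23018399]), 'tool_rot': array([-2.45996023e-04,  1.54257756e-01,  9.88030208e-01, -8.89927888e-04]), 'contact_force': array([0.28447542, 0.2002011 , 0.54615725]), 'ft_torque': array([-0.02589323, -0.03706124, -0.03965545]), 'grasp_force': 0.0, 'gripper_width': 1.0012644598792269}
```

View pics/top0.png

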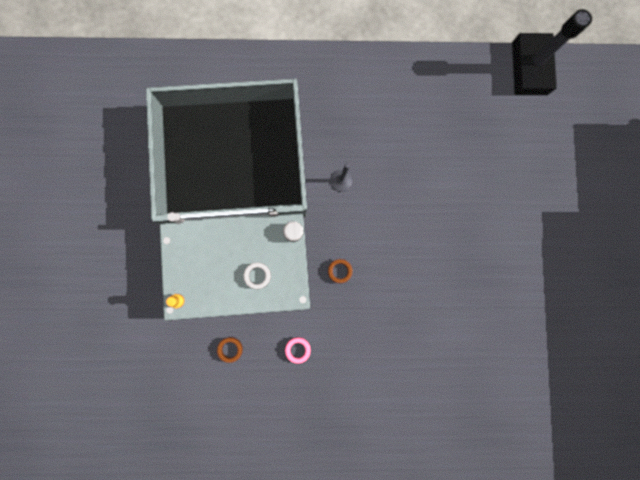

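View pics/scene0.png

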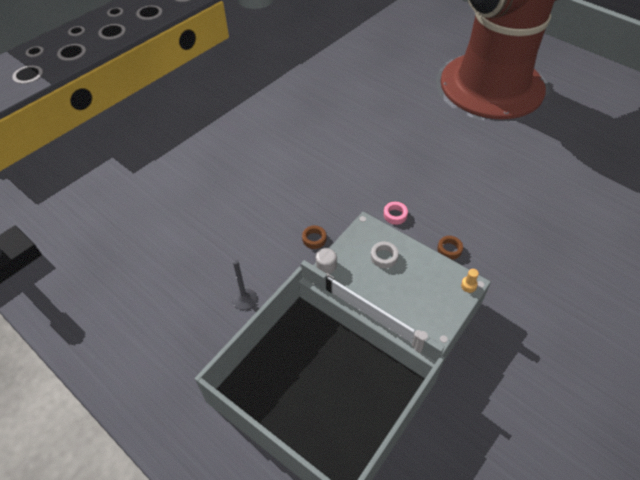

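```bash
python3 - <<'E'
import cv2
a=cv2.imread("pics/top0.png")[200:370,140:360]; cv2.imwrite("pics/c1.png",cv2.resize(a,None,fx=3.5,fy=3.5,interpolation=cv2.INTER_CUBIC))
a=cv2.imread("pics/scene0.png")[200:480,195:495]; cv2.imwrite("pics/c2.png",cv2.resize(a,None,fx=2.1,fy=2.1,interpolation=cv2.INTER_CUBIC))
E
```

```text
(no output)
```

View pics/c1.png

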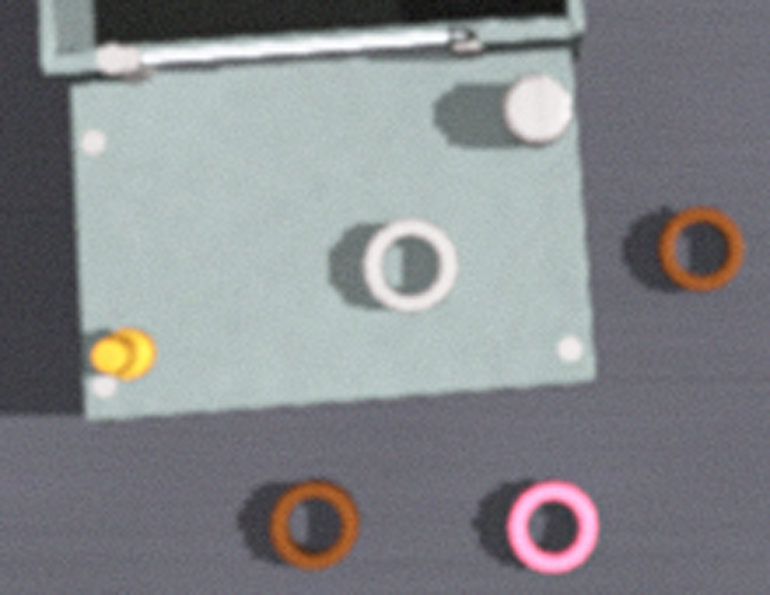

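View pics/c2.png

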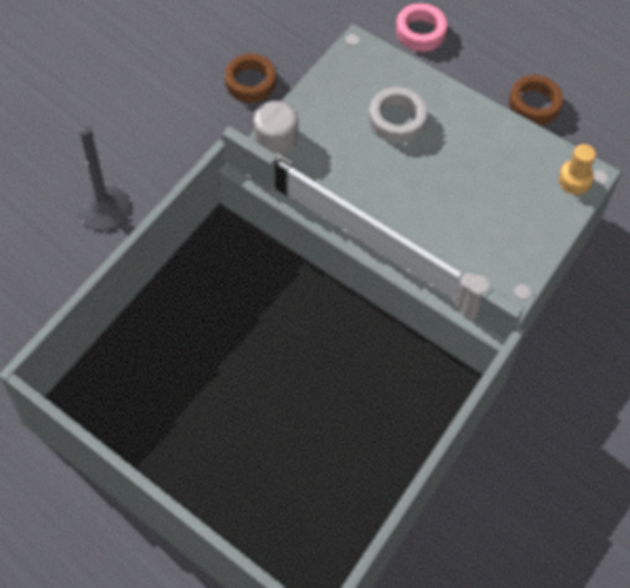

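Top crop: the grey ring, on the shelf at full-image (257,276), is the seat. The look-alikes lie on the table: brown at (340,271) and (230,350), pink at (298,351). The tappet is at (293,231), the guide at (175,301), and the near shelf corners at (165,320) and (310,308).

```bash
cat > h.py <<'E'
from plant import state, optics
import numpy as np
from scipy.optimize import least_squares
from scipy.spatial.transform import Rotation as Ro
C={n:optics.camera_info(n) for n in("scene","top")}
def proj(n,X):
    c=C[n]; p=np.array(c['R'])@X+np.array(c['t']); return np.array([c['fx']*p[0]/p[2]+c['cx'],c['fy']*p[1]/p[2]+c['cy']])
def ray(n,uv,z):
    c=C[n];R=np.array(c['R']);t=np.array(c['t']);o=-R.T@t
    d=R.T@np.array([(uv[0]-c['cx'])/c['fx'],(uv[1]-c['cy'])/c['fy'],1]); return o+d*(z-o[2])/d[2]
def W(p,X): c,s=np.cos(p[2]),np.sin(p[2]); return np.array([p[0]+c*X[0]-s*X[1],p[1]+s*X[0]+c*X[1],X[2]])
def S(p,X): c,s=np.cos(p[2]),np.sin(p[2]); a,b=X[0]-p[0],X[1]-p[1]; return np.array([c*a+s*b,-s*a+c*b,X[2]])
E
python3 - <<'E'
from h import *
O=[("top",(-.15,.11,.06),(164.9,319.7)),("top",(-.15,-.11,.06),(310.3,308.3)),("scene",(-.15,-.11,.06),(361.7,211.9)),("scene",(-.15,.11,.06),(489.8,281.9)),
("top",(0,.081,.096),(173.7,216.6)),("scene",(0,.081,.096),(421.7,335.2)),("top",(.206,.116,.078),(148,89)),("top",(.206,-.116,.078),(297,81))]
r=least_squares(lambda p:np.concatenate([proj(n,W(p,X))-u for n,X,u in O]),[.55,.2,0],loss='soft_l1')
p=r.x;print("station",p)
for n,X,u in O: print(n,X,proj(n,W(p,X))-u)
for nm,n,uv,z in[("seat","top",(257.1,275.7),.072),("seat","scene",(384.5,253.3),.072),("tappet","top",(293.5,231),.086),("guide","top",(171.4,301.4),.096),("valve","top",(340,181),.0)]:
    X=ray(n,uv,z);print(nm,n,X,S(p,X))
np.save("p.npy",p)
s=state();q=s['tool_rot'];print(Ro.from_quat(q[[1,2,3,0]]).as_matrix())
E
```

```text
station [0.62524136 0.15826655 0.0706767 ]
top (-0.15, 0.11, 0.06) [-1.12307934  0.73226485]
top (-0.15, -0.11, 0.06) [-0.184168    1.06524352]
scene (-0.15, -0.11, 0.06) [-0.19849685 -1.65650754]
scene (-0.15, 0.11, 0.06) [-0.35816771 -0.67589203]
top (0, 0.081, 0.096) [-1.47535479  0.04492722]
scene (0, 0.081, 0.096) [-1.25861589 -0.19195433]
top (0.206, 0.116, 0.078) [-1.18491232 -1.43768415]
top (0.206, -0.116, 0.078) [ 0.54912798 -2.15432016]
seat top [0.53417223 0.11744319 0.072     ] [-0.09372463 -0.03429033  0.072     ]
seat scene [0.53357644 0.11995631 0.072     ] [-0.09414146 -0.03174141  0.072     ]
tappet top [0.59984408 0.06296484 0.086     ] [-0.03206388 -0.09327028  0.086     ]
guide top [0.49734779 0.23678914 0.096     ] [-0.12202917  0.08735813  0.096     ]
valve top [ 0.69589745 -0.01484602  0.        ] [ 0.05825485 -0.17766996  0.        ]
[[-9.52408968e-01  3.04822208e-01 -7.60659562e-04]
 [ 3.04823084e-01  9.52407505e-01 -1.68265768e-03]
 [ 2.11546445e-04 -1.83444486e-03 -9.99998295e-01]]
```

```bash
cat >> h.py <<'E'
def plan(sx,sy,z,head=np.deg2rad(9)):
    p=np.load("p.npy");T=W(p,(sx,sy,z));s=state();q=s['tool_rot'];R=Ro.from_quat(q[[1,2,3,0]]).as_matrix()
    h=p[2]+head;y=np.array([np.cos(h),np.sin(h),0]);zz=np.array([0,0,-1.]);Rt=np.c_[np.cross(y,zz),y,zz]
    print("target",T,"d",np.round(R.T@(T-s['tool_pos'])/.8,4),"r",np.round(Ro.from_matrix(R.T@Rt).as_rotvec()/1.5,4))
E
python3 -c "
from h import *
plan(-.084,-.0315,.2)"
```

```text
target [0.54367553 0.12091329 0.2       ] d [-0.6012 -0.4294  0.0384] r [-1.200e-03  5.000e-04  6.889e-01]
```

```bash
R='{"dx":-0.6012,"dy":-0.4294,"dz":0.0384,"rx":-0.0012,"ry":0.0005,"rz":0.6889}'; python3 -m inch '[{"dx":-0.6012,"dy":-0.4294,"dz":0.0384,"rx":-0.0012,"ry":0.0005,"rz":0.6889},{"dx":-0.6012,"dy":-0.4294,"dz":0.0384,"rx":-0.0012,"ry":0.0005,"rz":0.6889},{"dx":-0.6012,"dy":-0.4294,"dz":0.0384,"rx":-0.0012,"ry":0.0005,"rz":0.6889},{"dx":-0.6012,"dy":-0.4294,"dz":0.0384,"rx":-0.0012,"ry":0.0005,"rz":0.6889},{"dx":-0.6012,"dy":-0.4294,"dz":0.0384,"rx":-0.0012,"ry":0.0005,"rz":0.6889}]' 1; python3 -c "
from h import *
plan(-.084,-.0315,.2)"
```

```text
time: 0.6
tool_pos: [0.3403, 0.3933, 0.2177]
tool_rot: [-0.0, 0.508, 0.861, 0.0]
contact_force: [0.6, -0.1, -0.1]
gripper_width: 1.0
grasp_force: 0.0
target [0.54367553 0.12091329 0.2       ] d [-0.421   0.0576  0.0219] r [ 0.0003 -0.0006  0.1851]
```

```bash
python3 -m inch '[{"dx":-0.42,"dy":0.057,"dz":0.022,"rz":0.185},{"dx":-0.42,"dy":0.057,"dz":0.022,"rz":0.185},{"dx":-0.42,"dy":0.057,"dz":0.022,"rz":0.185},{"dx":-0.42,"dy":0.057,"dz":0.022,"rz":0.185},{"dx":-0.42,"dy":0.057,"dz":0.022,"rz":0.185}]'; python3 -c "
from h import *
plan(-.084,-.0315,.2)"
```

```text
target [0.54367553 0.12091329 0.2       ] d [-0.421   0.0576  0.0219] r [ 0.0003 -0.0006  0.1851]validation failed for argument at $[0]...
```

```bash
python3 -m inch '[{"dx":-0.42,"dy":0.057,"dz":0.022,"rx":0,"ry":0,"rz":0.185},{"dx":-0.42,"dy":0.057,"dz":0.022,"rx":0,"ry":0,"rz":0.185},{"dx":-0.42,"dy":0.057,"dz":0.022,"rx":0,"ry":0,"rz":0.185},{"dx":-0.42,"dy":0.057,"dz":0.022,"rx":0,"ry":0,"rz":0.185},{"dx":-0.42,"dy":0.057,"dz":0.022,"rx":0,"ry":0,"rz":0.185}]'; python3 -c "
from h import *
plan(-.084,-.0315,.14)"
```

```text
time: 1.1
tool_pos: [0.4907, 0.1938, 0.2047]
tool_rot: [-0.0, 0.62, 0.785, 0.001]
contact_force: [-0.1, 0.5, -0.2]
gripper_width: 1.001
grasp_force: 0.0
target [0.54367553 0.12091329 0.14      ] d [-0.1041  0.0433  0.0808] r [ 0.0003 -0.0009  0.0038]
```

```bash
python3 -m inch '[{"dx":-0.09,"dy":0.043,"dz":0.0,"rx":0,"ry":0,"rz":0},{"dx":-0.09,"dy":0.043,"dz":0.07,"rx":0,"ry":0,"rz":0},{"dx":-0.09,"dy":0.043,"dz":0.07,"rx":0,"ry":0,"rz":0},{"dx":-0.09,"dy":0.043,"dz":0.07,"rx":0,"ry":0,"rz":0},{"dx":-0.09,"dy":0.043,"dz":0.07,"rx":0,"ry":0,"rz":0}]'; python3 -c "
from h import *
plan(-.084,-.0315,.09)
import cv2
for n in('top','scene'): cv2.imwrite(f'pics/{n}1.png',optics.grab_frame(n)[:,:,::-1])
a=cv2.imread('pics/top1.png')[190:350,150:350];b=cv2.imread('pics/scene1.png')[190:350,290:490]
cv2.imwrite('pics/m1.png',cv2.resize(np.hstack([a,b]),None,fx=2,fy=2))"
```

```text
time: 1.6
tool_pos: [0.5399, 0.1345, 0.1495]
tool_rot: [-0.001, 0.62, 0.785, 0.001]
contact_force: [0.1, -0.0, 0.7]
gripper_width: 0.999
grasp_force: 0.0
target [0.54367553 0.12091329 0.09      ] d [-0.0178  0.0007  0.0743] r [ 0.0003 -0.0011  0.0043]
```

View pics/m1.png

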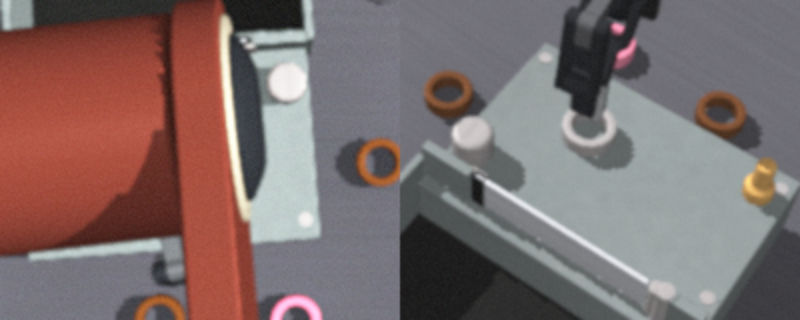

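```bash
python3 -m inch '[{"dx":-0.0178,"dy":0.0007,"dz":0.0,"rx":0,"ry":-0.001,"rz":0.004},{"dx":-0.0178,"dy":0.0007,"dz":0.065,"rx":0,"ry":-0.001,"rz":0.004},{"dx":-0.0178,"dy":0.0007,"dz":0.075,"rx":0,"ry":-0.001,"rz":0.004},{"dx":-0.0178,"dy":0.0007,"dz":0.075,"rx":0,"ry":-0.001,"rz":0.004}]'; python3 -c "
from h import *
plan(-.084,-.0315,.067)
import cv2
cv2.imwrite('pics/s2.png',cv2.resize(optics.grab_frame('scene')[190:350,290:490,::-1],None,fx=3,fy=3))"
```

```text
time: 2.1
tool_pos: [0.542, 0.1198, 0.087]
tool_rot: [-0.002, 0.622, 0.783, -0.002]
contact_force: [0.0, -0.3, -0.1]
gripper_width: 0.999
grasp_force: 0.0
target [0.54367553 0.12091329 0.067     ] d [0.0008 0.0024 0.025 ] r [-0.003  -0.0002 -0.    ]
```

View pics/s2.png

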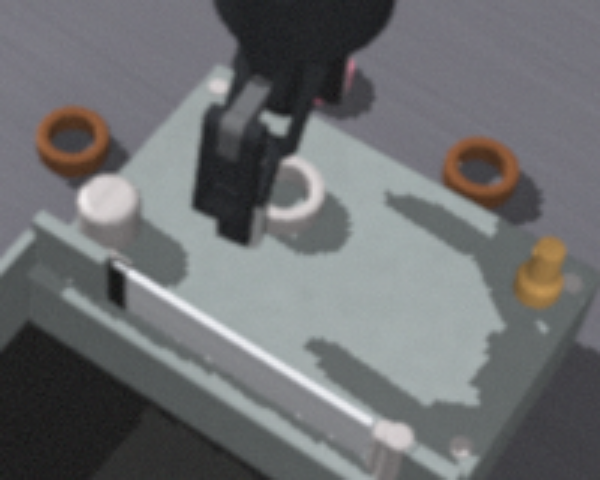

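```bash
python3 -c "
from h import *
s=state();q=s['tool_rot'];R=Ro.from_quat(q[[1,2,3,0]]).as_matrix()
for z in(0,-.013):
  print(z,[ ((proj('scene',s['tool_pos']+R@np.array([x,y,z]))-[290,190])*3).round().tolist() for y in(.0425,.057) for x in(-.011,.011)])"
```

```text
0 [[213.0, 239.0], [257.0, 258.0], [199.0, 263.0], [243.0, 282.0]]
-0.013 [[215.0, 223.0], [259.0, 242.0], [200.0, 247.0], [245.0, 266.0]]
```

```bash
python3 -m inch '[{"dx":0.0008,"dy":0.002,"dz":0.025,"rx":-0.003,"ry":0,"rz":0},{"dx":0.0008,"dy":0.002,"dz":0.038,"rx":-0.003,"ry":0,"rz":0},{"dx":0.0008,"dy":0.002,"dz":0.038,"rx":-0.003,"ry":0,"rz":0}]'; python3 -c "
from h import *
plan(-.084,-.0315,.053)
import cv2
cv2.imwrite('pics/s3.png',cv2.resize(optics.grab_frame('scene')[190:350,290:490,::-1],None,fx=3,fy=3))"
```

```text
time: 2.45
tool_pos: [0.545, 0.1211, 0.0584]
tool_rot: [0.001, 0.622, 0.783, 0.001]
contact_force: [-0.6, 0.0, -0.0]
gripper_width: 0.999
grasp_force: 0.0
target [0.54367553 0.12091329 0.053     ] d [ 0.0002 -0.0017  0.0067] r [ 0.0024  0.0001 -0.    ]
```

View pics/s3.png

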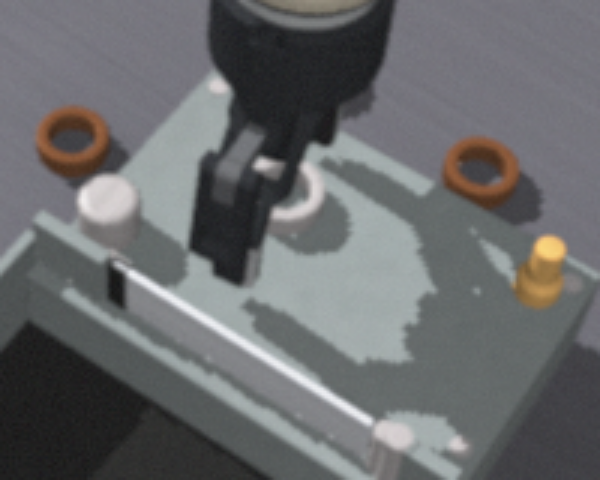

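```bash
python3 -m inch '[{"dx":0,"dy":-0.001,"dz":0.0045,"rx":0.002,"ry":0,"rz":0},{"dx":0,"dy":-0.001,"dz":0.0065,"rx":0.002,"ry":0,"rz":0},{"dx":0,"dy":-0.001,"dz":0.0065,"rx":0.002,"ry":0,"rz":0}]'; python3 -m inch '[{"dx":0,"dy":0.005,"dz":0,"rx":0,"ry":0,"rz":0},{"dx":0,"dy":0.01,"dz":0,"rx":0,"ry":0,"rz":0},{"dx":0,"dy":0.015,"dz":0,"rx":0,"ry":0,"rz":0},{"dx":0,"dy":0.02,"dz":0,"rx":0,"ry":0,"rz":0},{"dx":0,"dy":0.025,"dz":0,"rx":0,"ry":0,"rz":0}]'; python3 -m inch '[{"dx":0,"dy":0.005,"dz":0,"rx":0,"ry":0,"rz":0},{"dx":0,"dy":0.01,"dz":0,"rx":0,"ry":0,"rz":0},{"dx":0,"dy":0.015,"dz":0,"rx":0,"ry":0,"rz":0},{"dx":0,"dy":0.02,"dz":0,"rx":0,"ry":0,"rz":0},{"dx":0,"dy":0.025,"dz":0,"rx":0,"ry":0,"rz":0}]'; python3 -c "
from h import *
plan(-.05,-.0315,.053)
p=np.load('p.npy');print(S(p,state()['tool_pos']))
import cv2
cv2.imwrite('pics/s4.png',cv2.resize(optics.grab_frame('scene')[190:350,290:490,::-1],None,fx=3,fy=3))"
```

```text
time: 2.8
tool_pos: [0.5449, 0.1209, 0.0537]
tool_rot: [0.001, 0.622, 0.783, 0.001]
contact_force: [-0.6, -0.2, 0.0]
gripper_width: 0.997
grasp_force: 0.0
time: 3.3
tool_pos: [0.5645, 0.1255, 0.0535]
tool_rot: [0.001, 0.622, 0.783, 0.001]
contact_force: [-0.0, 0.5, 1.7]
gripper_width: 0.998
grasp_force: 0.5
time: 3.8
tool_pos: [0.5839, 0.1299, 0.0534]
tool_rot: [0.001, 0.622, 0.783, 0.001]
contact_force: [-0.9, -1.3, 0.4]
gripper_width: 0.995
grasp_force: 0.8
target [0.57759065 0.12331429 0.053     ] d [-0.0062 -0.0096  0.0005] r [ 0.0012  0.0002 -0.0002]
[-0.04320769 -0.02536462  0.05342629]
```

View pics/s4.png

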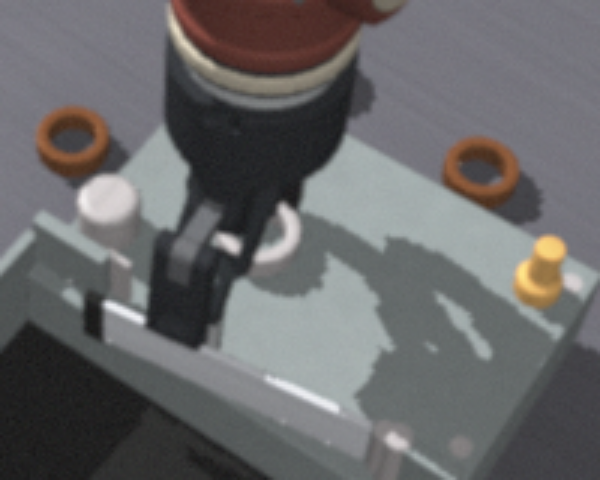

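The finger is opening the gate at (180,340) in the crop. The seat is behind it at (265,240), being pushed with good clearance.

```bash
python3 -m inch '[{"dx":0,"dy":0.005,"dz":0,"rx":0,"ry":0,"rz":0},{"dx":0,"dy":0.01,"dz":0,"rx":0,"ry":0,"rz":0},{"dx":0,"dy":0.015,"dz":0,"rx":0,"ry":0,"rz":0},{"dx":0,"dy":0.02,"dz":0,"rx":0,"ry":0,"rz":0},{"dx":0,"dy":0.025,"dz":0,"rx":0,"ry":0,"rz":0}]'; python3 -m inch '[{"dx":0,"dy":0.005,"dz":0,"rx":0,"ry":0,"rz":0},{"dx":0,"dy":0.01,"dz":0,"rx":0,"ry":0,"rz":0},{"dx":0,"dy":0.015,"dz":0,"rx":0,"ry":0,"rz":0},{"dx":0,"dy":0.02,"dz":0,"rx":0,"ry":0,"rz":0},{"dx":0,"dy":0.025,"dz":0,"rx":0,"ry":0,"rz":0}]';  python3 -c "
from h import *
p=np.load('p.npy');print(S(p,state()['tool_pos']))
import cv2
cv2.imwrite('pics/s5.png',cv2.resize(optics.grab_frame('scene')[190:390,250:490,::-1],None,fx=3,fy=3))"
```

```text
time: 4.35
tool_pos: [0.6034, 0.1346, 0.0535]
tool_rot: [0.001, 0.622, 0.783, 0.001]
contact_force: [-1.2, -0.4, 0.3]
gripper_width: 1.001
grasp_force: 0.6
time: 4.85
tool_pos: [0.623, 0.1389, 0.0537]
tool_rot: [0.001, 0.622, 0.783, 0.001]
contact_force: [-1.3, 0.1, 0.6]
gripper_width: 1.001
grasp_force: 0.6
[-0.00356595 -0.01912621  0.05367238]
```

View pics/s5.png

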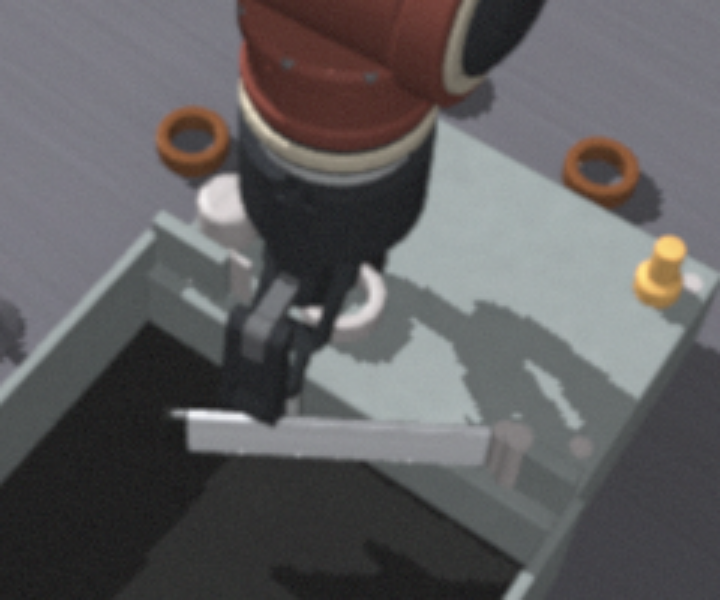

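The seat is at (345,295) in the crop, behind the finger and clear of the gate, which is open about 0.6 rad. I'll keep pushing.

```bash
python3 -m inch '[{"dx":0,"dy":0.005,"dz":0,"rx":0,"ry":0,"rz":0},{"dx":0,"dy":0.01,"dz":0,"rx":0,"ry":0,"rz":0},{"dx":0,"dy":0.015,"dz":0,"rx":0,"ry":0,"rz":0},{"dx":0,"dy":0.02,"dz":0,"rx":0,"ry":0,"rz":0},{"dx":0,"dy":0.025,"dz":0,"rx":0,"ry":0,"rz":0}]'; python3 -m inch '[{"dx":0,"dy":0.005,"dz":0,"rx":0,"ry":0,"rz":0},{"dx":0,"dy":0.01,"dz":0,"rx":0,"ry":0,"rz":0},{"dx":0,"dy":0.015,"dz":0,"rx":0,"ry":0,"rz":0},{"dx":0,"dy":0.02,"dz":0,"rx":0,"ry":0,"rz":0},{"dx":0,"dy":0.025,"dz":0,"rx":0,"ry":0,"rz":0}]'; python3 -m inch '[{"dx":0,"dy":0.005,"dz":0,"rx":0,"ry":0,"rz":0},{"dx":0,"dy":0.01,"dz":0,"rx":0,"ry":0,"rz":0},{"dx":0,"dy":0.01,"dz":0,"rx":0,"ry":0,"rz":0},{"dx":0,"dy":0.01,"dz":0,"rx":0,"ry":0,"rz":0}]'; python3 -c "
from h import *
p=np.load('p.npy');print(S(p,state()['tool_pos']))
import cv2
cv2.imwrite('pics/s6.png',cv2.resize(optics.grab_frame('scene')[190:440,220:490,::-1],None,fx=2.4,fy=2.4))"
```

```text
time: 5.4
tool_pos: [0.6425, 0.1435, 0.0537]
tool_rot: [0.001, 0.622, 0.783, 0.001]
contact_force: [-2.1, -0.2, -0.3]
gripper_width: 0.998
grasp_force: 0.6
time: 5.9
tool_pos: [0.662, 0.148, 0.0538]
tool_rot: [0.001, 0.622, 0.783, 0.001]
contact_force: [-2.1, -0.6, 0.2]
gripper_width: 1.002
grasp_force: 0.8
time: 6.3
tool_pos: [0.6701, 0.1496, 0.054]
tool_rot: [0.001, 0.622, 0.783, 0.001]
contact_force: [0.4, -0.8, -0.3]
gripper_width: 0.999
grasp_force: 0.4
[ 0.04408744 -0.01179771  0.05395735]
```

View pics/s6.png

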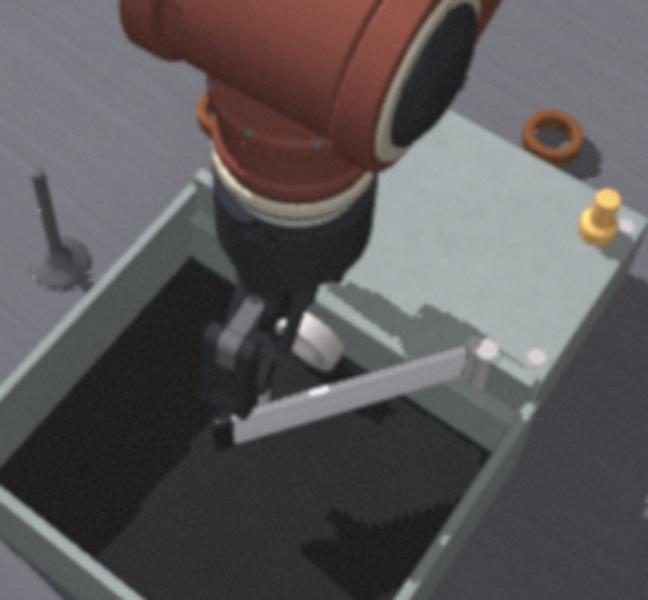

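The seat has tipped over the edge at (310,340) in the crop, with the gate held open. My picture budget is used up, so I'll check from here with the networks.

```bash
cat > chk.py <<'E'
from h import *
from plant import nets
import cv2
p=np.load('p.npy'); f=optics.grab_frame('scene')
for o in nets.boxes_of('scene','seat_center'): 
    b=o['bbox'];c=f[int(b[1]-b[3]/2):int(b[1]+b[3]/2),int(b[0]-b[2]/2):int(b[0]+b[2]/2)].reshape(-1,3)
    print(np.round(b),round(o['confidence'],2),np.percentile(c,85,axis=0),*[S(p,ray('scene',b[:2],z)).round(3)[:2] for z in(.025,.04,.06)])
print(state()['time'])
E
python3 -m inch '[{"dx":0,"dy":0,"dz":0,"rx":0,"ry":0,"rz":0},{"dx":0,"dy":0,"dz":0,"rx":0,"ry":0,"rz":0},{"dx":0,"dy":0,"dz":0,"rx":0,"ry":0,"rz":0}]'; python3 chk.py
```

```text
time: 6.65
tool_pos: [0.6696, 0.1497, 0.0539]
tool_rot: [0.001, 0.622, 0.783, 0.001]
contact_force: [1.0, -0.8, -0.1]
gripper_width: 0.996
grasp_force: 0.4
[450. 247.  26.  20.] 0.94 [140.   104.    95.15] [-0.196  0.029] [-0.185  0.032] [-0.169  0.036]
[353. 328.  31.  26.] 0.59 [160.25 166.   166.  ] [ 0.011 -0.012] [ 0.018 -0.007] [ 0.027 -0.002]
6.75
```

```bash
cat > fit.py <<'E'
from h import *
from plant import nets
import cv2
p=np.load('p.npy'); f=optics.grab_frame('scene')
o=[o for o in nets.outline_of('scene','seat_center') if abs(o['bbox'][0]-450)>15][0]; m=o['pixels']; b=o['bbox'];print(np.round(b,1),o['confidence'])
r0,c0=310,325
for r in range(r0,352,2): print(r,''.join('#' if m[r,c] else '.' for c in range(c0,380)))
g=f.mean(2)
for r in range(r0,352,4): print(r,g[r,c0:380:3].astype(int))
t=np.linspace(0,2*np.pi,40)
P=np.array([[R*np.cos(a),R*np.sin(a),h] for h in(-.007,.007) for R in(.02,) for a in t])
vis=np.argwhere(m)
res=[]
for pit in np.deg2rad(np.arange(0,181,10)):
 for yaw in np.deg2rad([-40,-20,0,20,40]):
  Q=P@(Ro.from_euler('z',yaw)*Ro.from_euler('y',pit)).as_matrix().T
  for x in np.arange(.0,.06,.005):
   for y in np.arange(-.04,.011,.005):
    for z in(.025,.03,.035,.04,.045,.05,.055,.06,.065):
     if z+Q[:,2].min()<.015: continue
     U=np.array([proj('scene',W(p,q+[x,y,z])) for q in Q[::4]])
     # right & bottom & top extents are unoccluded
     e=np.array([U[:,0].max()-(b[0]+b[2]/2),U[:,1].max()-(b[1]+b[3]/2),min(0,(b[1]-b[3]/2)-U[:,1].min())])
     res.append((float(e@e),int(np.rad2deg(pit).round()),int(np.rad2deg(yaw).round()),round(x,3),round(y,3),z,U.min(0).round().tolist()))
import pickle;pickle.dump((m,f),open('m.pkl','wb'))
E
sed -i '/^t=np/,/^     res.append/d' fit.py; python3 fit.py
```

```text
[350.2 329.4  27.7  26. ] 0.56
310 .......................................................
312 .......................................................
314 .......................................................
316 .......................................................
318 .......................####............................
320 ......................########.........................
322 ......................##########.......................
324 ...........###.......#############.....................
326 ...........##.......################...................
328 ....................#################..................
330 ...................###################.................
332 ...................###################.................
334 ..................####################.................
336 ..................###################..................
338 ....................################...................
340 ......................############.....................
342 ...........................#####.......................
344 .............................................
[... 383 characters left out ...]
29  43  56 197 128 105 157 170 169 122 102 105 105
 106]
322 [120  57  37  39  59  52  38 132 207 196 169  87 104 159 173 168 117 105
 106]
326 [ 69  32  31  55 111  44  34 150 189 173 156 138  91  91 103 156 174 167
 109]
330 [ 52  56  52  32  42  42  83 136 116 148 139 132 118  89  89  89 100 153
 171]
334 [ 58  40  53  52  44  36 136 133 128 112 127 122 113  88  87  93  90  91
  97]
338 [ 39  41  53  54  47  50  61 121 116  96 109 112  50  69  92  92  89  91
  92]
342 [33 46 53 39 47 47 47 49 53 81 90 43 35 39 39 72 89 90 88]
346 [ 33  50  47  48  50  49  50  47  46  46  38  31  32  27  56 106 145 161
 159]
350 [ 28  50  39  47  50  49  48  49  43  76 144 146 156 161 150 142 143 141
 144]
```

```bash
python3 - <<'E'
from h import *
p=np.load('p.npy')
for z in(.06,.018):
  print(z,[(y,proj('scene',W(p,(.012,y,z))).round().tolist()) for y in(-.04,-.02,0,.02)])
# hypotheses: pitch (deg, +: front edge down), centre x,z
t=np.linspace(0,2*np.pi,60)
P=np.array([[.02*np.cos(a),.02*np.sin(a),h] for h in(-.007,.007) for a in t])
def show(n,pit,x,y,z):
  Q=P@Ro.from_euler('y',pit,degrees=True).as_matrix().T; print(n,'zmin/max',(Q[:,2].min()+z).round(3),(Q[:,2].max()+z).round(3),'xmin',(Q[:,0].min()+x).round(3))
  U=np.array([proj('scene',W(p,q+[x,y,z])) for q in Q]); k=U[:,1].argmax();print('   col',U[:,0].min().round(),U[:,0].max().round(),'row',U[:,1].min().round(),U[:,1].max().round(),'at col',U[k,0].round())
for y in(-.03,-.02,-.01):
  show('lean60',60,.030,y,.040);show('lean80',80,.024,y,.039);show('flat',0,.033,y,.025);show('edge40',40,.020,y,.060);show('edge60',60,.022,y,.052)
E
```

```text
0.06 [(-0.04, [336.0, 306.0]), (-0.02, [348.0, 314.0]), (0, [360.0, 321.0]), (0.02, [373.0, 329.0])]
0.018 [(-0.04, [336.0, 321.0]), (-0.02, [347.0, 328.0]), (0, [359.0, 336.0]), (0.02, [371.0, 344.0])]
lean60 zmin/max 0.019 0.061 xmin 0.014
   col 319.0 349.0 row 311.0 342.0 at col 335.0
lean80 zmin/max 0.018 0.06 xmin 0.014
   col 322.0 352.0 row 309.0 338.0 at col 341.0
flat zmin/max 0.018 0.032 xmin 0.013
   col 318.0 347.0 row 318.0 348.0 at col 333.0
edge40 zmin/max 0.042 0.078 xmin 0.0
   col 323.0 354.0 row 299.0 329.0 at col 337.0
edge60 zmin/max 0.031 0.073 xmin 0.006
   col 323.0 353.0 row 302.0 334.0 at col 339.0
lean60 zmin/max 0.019 0.061 xmin 0.014
   col 325.0 355.0 row 314.0 346.0 at col 341.0
lean80 zmin/max 0.018 0.06 xmin 0.014
   col 328.0 358.0 row 312.0 342.0 at col 346.0
flat zmin/max 0.018 0.032 xmin 0.013
   col 324.0 353.0 row 322.0 352.0 at col 339.0
edge40 zmin/max 0.042 0.078 xmin 0.0
   col 329.0 360.0 row 303.0 333.0 at col 343.0
edge60 zmin/max 0.031 0.073 xmin 0.006
   col 328.0 359.0 row 306.0 337.0 at col 345.0
lean60 zmin/max 0.019 0.061 xmin 0.014
   col 331.0 361.0 row 318.0 350.0 at col 347.0
lean80 zmin/max 0.018 0.06 xmin 0.014
   col 334.0 364.0 row 316.0 346.0 at col 352.0
flat zmin/max 0.018 0.032 xmin 0.013
   col 330.0 359.0 row 325.0 356.0 at col 345.0
edge40 zmin/max 0.042 0.078 xmin 0.0
   col 335.0 367.0 row 306.0 337.0 at col 349.0
edge60 zmin/max 0.031 0.073 xmin 0.006
   col 334.0 365.0 row 310.0 342.0 at col 351.0
```

```bash
python3 -m inch '[{"dx":0,"dy":0,"dz":-0.006,"rx":0,"ry":0,"rz":0},{"dx":0,"dy":0,"dz":-0.012,"rx":0,"ry":0,"rz":0},{"dx":0,"dy":0,"dz":-0.016,"rx":0,"ry":0,"rz":0},{"dx":0,"dy":0,"dz":-0.016,"rx":0,"ry":0,"rz":0}]'; python3 fit.py | head -25
```

```text
time: 7.25
tool_pos: [0.6699, 0.1499, 0.0676]
tool_rot: [0.001, 0.622, 0.783, 0.001]
contact_force: [-1.5, 0.0, 0.9]
gripper_width: 1.001
grasp_force: 0.4
[354.6 329.8  22.3  24.7] 0.89
310 .......................................................
312 .......................................................
314 .......................................................
316 .......................................................
318 ......................#####............................
320 .....................########..........................
322 ....................############.......................
324 ...................###############.....................
326 ..................##################...................
328 ..................###################..................
330 .................#####################.................
332 ...............#######################.................
334 ................######################.................
336 .................#####################.................
338 ...................#################...................
340 ......................############.....................
342 ...........................#####.......................
344 .......................................................
346 .......................................................
348 .......................................................
350 .......................................................
310 [111 101  41  40  34  32  40  45  70 164 169 172 170 170 168 170 170 170
 170]
314 [120  87  44  35  29  35  41  39 108 160 168 169 169 172 132 161 153 161
```

The seat did not move when the fingers rose, so it is standing on the tray floor by itself. Now I'll draw the fingers out.

```bash
python3 -m inch '[{"dx":0,"dy":0,"dz":-0.04,"rx":0,"ry":0,"rz":0},{"dx":0,"dy":0,"dz":-0.09,"rx":0,"ry":0,"rz":0},{"dx":0,"dy":0,"dz":-0.15,"rx":0,"ry":0,"rz":0},{"dx":0,"dy":0,"dz":-0.2,"rx":0,"ry":0,"rz":0},{"dx":0,"dy":0,"dz":-0.2,"rx":0,"ry":0,"rz":0}]'; python3 -m inch '[{"dx":0.06,"dy":-0.06,"dz":0,"rx":0,"ry":0,"rz":0},{"dx":0.12,"dy":-0.12,"dz":0,"rx":0,"ry":0,"rz":0},{"dx":0.18,"dy":-0.15,"dz":0,"rx":0,"ry":0,"rz":0},{"dx":0.24,"dy":-0.15,"dz":0,"rx":0,"ry":0,"rz":0},{"dx":0.3,"dy":-0.15,"dz":0,"rx":0,"ry":0,"rz":0}]'; python3 chk.py; python3 - <<'E'
from h import *
from plant import nets
p=np.load('p.npy')
print("shut edge px scene",proj('scene',W(p,(0,-.067,.094))),proj('top',W(p,(0,-.067,.094))))
optics.grab_frame('top')
for n in('scene','top'):
  for k,z in(('gate',.079),('seat_center',.03),('tappet_center',.073),('guide_center',.078),('valve_center',.05)):
    print(n,k,[(np.round(o['bbox']).tolist(),round(o['confidence'],2),S(p,ray(n,o['bbox'][:2],z)).round(3)[:2].tolist()) for o in nets.boxes_of(n,k) if o['confidence']>.4])
E
```

```text
time: 7.85
tool_pos: [0.673, 0.1504, 0.2363]
tool_rot: [0.006, 0.622, 0.783, 0.006]
contact_force: [0.9, -0.0, 1.3]
gripper_width: 1.001
grasp_force: 0.0
time: 8.35
tool_pos: [0.506, 0.3292, 0.2258]
tool_rot: [0.001, 0.622, 0.783, 0.001]
contact_force: [0.7, 0.3, 0.8]
gripper_width: 0.999
grasp_force: 0.0
[350. 327.  27.  27.] 0.94 [175.   170.   171.85] [ 0.011 -0.016] [ 0.017 -0.011] [ 0.027 -0.006]
[451. 247.  24.  26.] 0.72 [125. 105. 112.] [-0.198  0.03 ] [-0.187  0.033] [-0.171  0.037]
[314. 238.  26.  16.] 0.63 [126.  89.  73.] [-0.083 -0.154] [-0.074 -0.147] [-0.062 -0.137]
[397. 214.  22.  25.] 0.54 [242. 152. 182.] [-0.204 -0.075] [-0.192 -0.069] [-0.177 -0.062]
8.45
shut edge px scene [325.6542644  276.43614182] [274.07797333 209.97522197]
scene gate [([371.0, 312.0, 92.0, 69.0], 0.71, [0.001, 0.008])]
scene seat_center [([350.0, 327.0, 27.0, 27.0], 0.94, [0.013, -0.014]), ([451.0, 247.0, 24.0, 26.0], 0.72, [-0.194, 0.031]), ([314.0, 238.0, 26.0, 16.0], 0.63, [-0.08, -0.151]), ([397.0, 214.0, 22.0, 25.0], 0.54, [-0.2, -0.073])]
scene tappet_center [([324.0, 262.0, 22.0, 20.0], 0.87, [-0.029, -0.091])]
scene guide_center [([470.0, 282.0, 17.0, 25.0], 0.62, [-0.119, 0.092])]
scene valve_center [([245.0, 285.0, 26.0, 48.0], 0.56, [0.057, -0.168])]
top gate [([225.0, 216.0, 96.0, 12.0], 0.97, [-0.002, 0.007])]
top seat_center [([339.0, 272.0, 25.0, 26.0], 0.6, [-0.096, -0.161]), ([243.0, 204.0, 27.0, 12.0], 0.59, [0.025, -0.015]), ([299.0, 352.0, 23.0, 23.0], 0.58, [-0.217, -0.089]), ([230.0, 351.0, 24.0, 23.0], 0.55, [-0.207, 0.019])]
top tappet_center [([292.0, 231.0, 23.0, 18.0], 0.86, [-0.031, -0.091])]
top guide_center [([176.0, 300.0, 21.0, 16.0], 0.5, [-0.121, 0.086])]
top valve_center [([342.0, 178.0, 23.0, 28.0], 0.76, [0.052, -0.176])]
```

```bash
python3 - <<'E'
from h import *
p=np.load('p.npy');t=np.linspace(0,2*np.pi,60)
P=np.array([[.02*np.cos(a),.02*np.sin(a),h] for h in(-.007,.007) for a in t])
for pit,x,z in((90,.019,.038),(75,.024,.039),(60,.022,.052)):
  Q=P@Ro.from_euler('y',pit,degrees=True).as_matrix().T
  for n in('scene','top'):
    U=np.array([proj(n,W(p,q+[x,-.0125,z])) for q in Q]);print(pit,n,((U.min(0)+U.max(0))/2).round(1),np.ptp(U,axis=0).round(1))
E
```

```text
90 scene [349.3 327.9] [29.6 28.1]
90 top [241.  206.2] [25.9 13.4]
75 scene [347.2 330.2] [29.9 30.3]
75 top [240.7 203.3] [26.1 11.4]
60 scene [348.3 324.7] [30.8 31.7]
60 top [239.7 203.1] [26.8 17.2]
```

The seat standing upright against the tray wall (centre z of about 38 mm) matches both cameras: (350,327, 27x27) and (243,204, 27x12). The gate is shut and the tappet, guide and valve have not moved, so I'm handing in.

```bash
python3 -m inch '[{"dx":0,"dy":0,"dz":0,"rx":0,"ry":0,"rz":0},{"dx":0,"dy":0,"dz":0,"rx":0,"ry":0,"rz":0},{"dx":0,"dy":0,"dz":0,"rx":0,"ry":0,"rz":0}]'; python3 -c "
from plant import ticket
print(ticket.job_done())"
```

```text
time: 9.3
tool_pos: [0.5079, 0.3281, 0.2263]
tool_rot: [0.001, 0.622, 0.783, 0.001]
contact_force: [-1.2, -1.2, -0.3]
gripper_width: 1.0
grasp_force: 0.0
the job is handed in; nothing more can be done
None
```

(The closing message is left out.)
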